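# Lay the steel flattening plate on the hammering block

## Task

Lift the steel plate with the bail out of its rack and lay it on the hammering block: first rest its lower edge on the block, near the stop, with the plate still steep, then pivot it down gently until it lies flat with the bail sticking out over the block's free side; lower it all the way, do not let it fall. It must end pushed home, its edge butted squarely against the stop and roughly in the middle of the block's width, and released. Leave the wooden slab in the rack and the hammer, pliers and gift box where they are.

Things in the scene. Friction and masses are not known exactly. Their poses are not given: they have to be found in the camera images.
- plate: Loose bare-steel plate, 90 x 110 x 10 mm, about 0.8 kg, with a dark steel U-shaped bail (10 mm round bar, in the mid-plane) on one end. Starts upright in a rack slot, bail up. Origin: middle of the lower edge, half-way through the thickness; z along the 110 mm towards the bail, y along the 90 mm, x normal to the faces (faces alike, either may end on top). Lying flat, its mid-plane is 5 mm above the block.
- plate_bar (a point): Middle of the bail's cross bar, the place to grasp: a straight round bar 10 mm in diameter along the plate's y, 175 mm from the lower edge. The opening of the bail is 60 mm wide and 60 mm deep between the bar and the plate. Being round, the bar turns between gripper pads, so the plate can swing about it.
- plate_foot (a point): Middle of the plate's lower edge, half-way through the thickness (same point as the plate's origin).
- block: Fixed wooden hammering block, 125 (x) by 150 (y) by 40 mm high; origin mid-underside, z up. A dark wooden stop bar, 20 mm wide, 14 mm high, runs along its whole +x edge on top, leaving 105 mm of top free. The free side (-x) faces the robot, turned by up to 0.35 rad. Against the stop, the plate overhangs the free side by 5 mm and the bail sticks out beyond.
- block_stop (a point): Middle of the foot of the stop's inner face, on the block's top (42.5 mm along x from the block's origin, 40 mm up); axes as the block's: x points into the stop, y along it.
- rack: Fixed plywood rack, 130 mm (x) by 120 mm (y), 62 mm high, origin at the middle of its underside. Two slots along y, 14 mm wide, 50 mm deep (floor 12 mm above the table), at x = -32 mm and +32 mm; the steel plate stands in one, the wooden slab in the other.
- slab: Loose dark wooden slab without a bail, 90 x 80 x 10 mm, standing 80 mm high in the other slot; to be left there. Origin: middle of its lower edge.
- hammer: Loose hammer, 240 mm long, lying on the table between rack and block, about 26 mm high; leave it. Origin at the middle of its underside.
- pliers: Loose pliers with yellow grips, about 130 mm long, 12 mm high, lying on the table beyond the task's things; leave them. Origin near their middle.
- giftbox: Loose small white gift box 45 x 45 x 20 mm on the table between rack and block; leave it. Origin at the middle of its underside.

How it is judged:
By the outcome, as a careful person would: the job done as asked, in the order asked, and still so for the second after the job is handed in, with the robot touching nothing.
It also fails if it takes over 67 s, if anything falls off the work surface, if the arm or the gripper's body presses on something with over 40 N, if the wrist force passes 120 N, or if a joint passes its speed limit or range.

## Robot

A 7-joint arm with a two-finger parallel gripper is mounted at the origin on the work surface. World frame = base frame: x ahead of the robot, y to its left, z up, the work surface at z = 0. Lengths are in m, angles in rad, forces in N, time in s.
With the tool pointing down it reaches from about 0.425 to 0.8 m from the base axis. Payload 8.3 kg.
Tool frame: the origin (TCP) lies at the very end of the fingers, on their centre line; the grasp point (between the pads) lies 19 mm behind it (grip_point_offset is the distance from the TCP to the grasp point, in m); y points along the fingers, z is the direction in which the jaws open and shut, and the axes are right-handed (so a half turn about y gives the same grasp; the last joint's range is limited). The gripper opens to 85 mm and grips with 20 to 120 N. Pads are 22 mm wide; open, the fingers measure 114 mm over their backs; the gripper's body (76 mm by 85 mm) begins 54 mm behind the grasp point. The pads swing forward as they close: fully open they stand 13 mm farther back than shut.
Start: joints at [1.18, 0.383, 0.016, 1.37, -0.006, 1.388, -0.046], TCP at [0.201, -0.592, 0.198] pointing down, gripper open.
Joint ranges: [-2.95, 2.95], [-0.25, 2.06], [-1.52, 1.56], [0.18, 2.33], [-1.44, 4.58], [0.02, 2.06], [-3.01, 3.01]. Speed limits (rad/s): [2.39, 2.39, 3.01, 3.01, 3.14, 3.14, 3.14].

## Interface

Orientations are given as a 3x3 rotation matrix whose columns are the frame's x, y, z axes.
In Python, from plant import * gives the robot as it stands. The module is installed in compiled form; this text tells all that it offers.
- The arm moves only by the tool carry_out, never from a script. Its argument "motion" is a list of rows, each a list of 7 numbers: the shift along the tool's x, y, z in m, then the turn, a rotation vector about the tool's x, y, z in rad, then the closure, from -1 (fully open) to 1 (shut). A call has exactly 10 rows; each row is the pose to reach, as a shift and turn from the pose measured when the call began, along the tool's axes at that moment; what a row does not reach only later rows make up. A row lasts 1/8 s, in which the tool goes at most 62.5 mm and 10.7 degrees, less where a joint would pass 70% of its speed; a pose out of reach is approached as far as the arm can. A call with a gripper value outside its range is refused whole. The fingers move at their own pace and stop on an object; the grip force is fixed at half the most. Time passes only in rows, so rows that repeat a pose let the fingers close, or fill a call up. It gives the time, the measured TCP pose, the force and the opening at its end, in the units of the state.
- state(): the state, without advancing time (a new reading comes with each control period).
- camera(name): name is "scene" or "top" or "wrist"; returns a dict with "pixels" (384x512x3 uint8, red, green, blue), "fx", "fy", "cx", "cy" (pixels), "position" and "orientation" of the camera in the world. Camera axes: x right, y down, z forward; pixel columns grow to the right and rows downward; lengths in m; the calibration is good to about 2 mm. A picture is of the moment at which its call begins. There is no depth.
- job_done(): hands the job in, once; it reports no verdict.
The state is a dict: "clock": time; "joints": joint angles; "dq": joint speeds; "tau": joint torques, N m; "ee_pos": TCP position; "ee_rot": TCP orientation; "wrist_force": force on the tool from outside, world axes, zero at the start; "moment": the same for the moment, N m; "grip_width": opening from 0.0 (shut) to 1.0 (fully open).
Only numpy, scipy, OpenCV 4.12 (cv2) and the standard library are available. Lean on these libraries where they do the work, as an engineer would, in place of code of your own. Each camera call takes 0.05 s, during which the arm holds its last target. There are 200 camera calls.

## Working session

There is one attempt and no reset: what is moved stays moved. The work goes in short steps, Python scripts to look and compute and a tool call to move; the robot and the scene stay as the last step left them, time stands still between calls to the robot, and variables do not carry over. Pictures are saved under pics/ and viewed, about 8 in all and at most 12, crops included, and the job is handed in when it is done.

Besides the shell and the picture viewer there is one more tool, called after ">>>" by a JSON object that holds its "op" and its "data", one argument or row to a line. carry_out: Moves the arm, as the interface text tells. Its arguments: {"type":"object","properties":{"motion":{"type":"array"}},"required":["motion"]}

```bash
mkdir -p pics
cat > h.py <<'E'
from plant import *
import numpy as np, cv2
np.set_printoptions(precision=4,suppress=True)
def snap(n,f,scale=1,crop=None):
    c=camera(n); im=c["pixels"][:,:,::-1]
    if crop: a,b,w,h=crop; im=im[b:b+h,a:a+w]
    cv2.imwrite("pics/"+f,cv2.resize(im,None,fx=scale,fy=scale,interpolation=cv2.INTER_CUBIC)); return c
def ray(c,u,v):
    d=np.array(c["orientation"])@np.array([(u-c["cx"])/c["fx"],(v-c["cy"])/c["fy"],1]); return np.array(c["position"]),d
def onz(c,u,v,z):
    p,d=ray(c,u,v); return p+d*(z-p[2])/d[2]
def proj(c,P):
    q=(np.atleast_2d(P)-c["position"])@np.array(c["orientation"]); return np.c_[c["fx"]*q[:,0]/q[:,2]+c["cx"],c["fy"]*q[:,1]/q[:,2]+c["cy"]]
E
python3 - <<'E'
from h import *
for n in("top","scene"):
    c=snap(n,n+"0.png",1.56); print(n,c["fx"],c["fy"],c["cx"],c["cy"],c["position"]);print(np.array(c["orientation"]))
print(state())
E
```

```text
top 399.9698318052101 399.9698318052101 254.16406342899606 195.02016668169563 [0.447  0.0074 0.9097]
[[-0.0141 -0.9865  0.163 ]
 [-0.9999  0.0131 -0.0072]
 [ 0.0049 -0.163  -0.9866]]
scene 465.82918054295675 465.82918054295675 255.31738564494955 197.17345588053294 [ 1.0871 -0.4813  0.7549]
[[ 0.7129  0.4742 -0.5167]
 [ 0.701  -0.4611  0.544 ]
 [ 0.0197 -0.75   -0.6611]]
{'clock': 0.1, 'joints': array([ 1.1801,  0.3841,  0.0164,  1.371 , -0.0063,  1.3882, -0.0465]), 'dq': array([-0.0002,  0.0001,  0.001 , -0.0019,  0.0009, -0.0003, -0.0006]), 'tau': array([  0.0031, -62.913 ,   0.8474, -37.2758,   0.0168,   0.0104,
        -0.    ]), 'ee_pos': array([ 0.2011, -0.5912,  0.1969]), 'ee_rot': array([[-0.9468, -0.0006,  0.322 ],
       [-0.322 ,  0.0016, -0.9468],
       [ 0.    , -1.    , -0.0017]]), 'wrist_force': array([ 1.165 , -0.6643, -0.6541]), 'moment': array([ 0.0225,  0.0068, -0.0506]), 'grip_width': 0.9991243162258622}
```

View pics/top0.png

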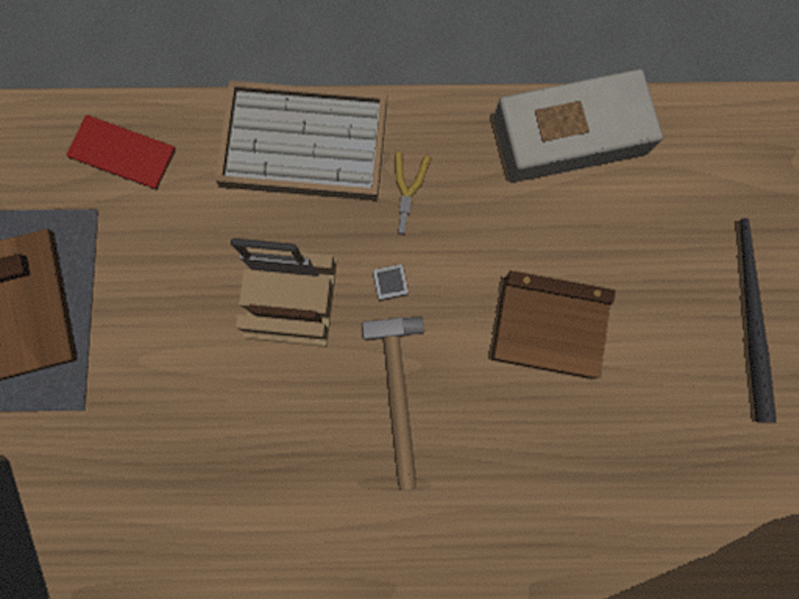

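View pics/scene0.png

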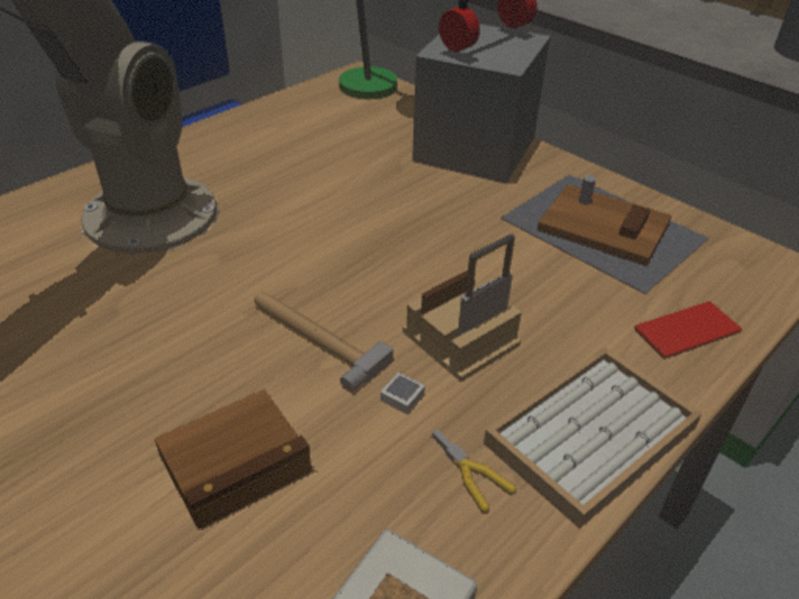

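Top view (scaled ×1.56): the bail bar runs from about (234,241) to (298,247), the rack from (240,262) to (333,342). The block's stop edge runs from (510,272) to (615,290) and its free edge from (492,358) to (600,377). The scene view confirms that the steel plate is in the far (+x) slot.

Run:
```python
from h import *
c=camera("top");s=camera("scene");k=1.5625
def P(u,v,z): return onz(c,u/k,v/k,z)[:2]
print("bar",P(234,241,.187),P(298,247,.187))
print("block bottom-front",P(492,358,.04),P(600,377,.04),"stop top back",P(510,272,.054),P(615,290,.054))
print("rack top corners",P(248,262,.062),P(333,270,.062),P(327,337,.062),P(240,318,.062))
a=P(492,358,.04)-P(600,377,.04);print(np.linalg.norm(a))
for n,cc,cr in(("top",c,(130,130,290,130)),("scene",s,(80,140,280,210))):
    im=cc["pixels"][cr[1]:cr[1]+cr[3],cr[0]:cr[0]+cr[2],::-1]
    cv2.imwrite(f"pics/{n}1.png",cv2.resize(im,None,fx=2.75,fy=2.75,interpolation=cv2.INTER_CUBIC))
```

```text
bar [0.6459 0.1952] [0.6375 0.119 ]
block bottom-front [ 0.5137 -0.1299] [ 0.4854 -0.2787] stop top back [ 0.6327 -0.1576] [ 0.6051 -0.3032]
rack top corners [0.6499 0.2075] [0.637  0.0895] [0.5437 0.0974] [0.5715 0.2165]
0.15147127388840168
```

View pics/top1.png

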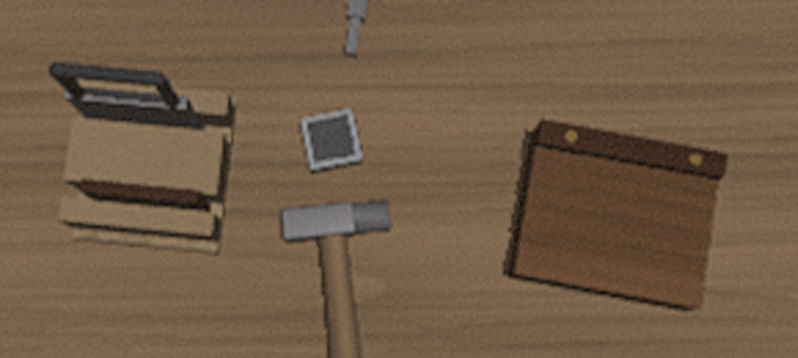

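View pics/scene1.png

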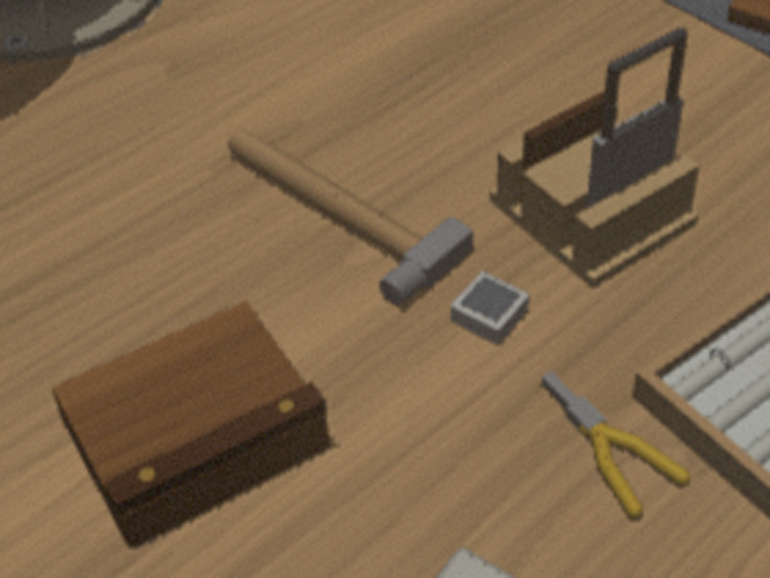

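Top crop: block corners at (508,275), (698,309), (545,120) and (728,155), bail bar from (53,69) to (165,76). Scene crop: bail corners at (612,66) and (682,35), block corners at (247,303), (57,390), (325,390) and (115,500). I'll fit the poses to these.

Run:
```python
from h import *
from scipy.optimize import least_squares
c=camera("top");s=camera("scene")
T=lambda u,v:(c,np.array([u/2.75+130,v/2.75+130]));S=lambda u,v:(s,np.array([u/2.75+80,v/2.75+140]))
def fit(obs,x0,name):
    def r(p):
        R=np.array([[np.cos(p[2]),-np.sin(p[2])],[np.sin(p[2]),np.cos(p[2])]])
        return np.concatenate([proj(cc,np.r_[p[:2]+R@np.array(q[:2]),q[2]])[0]-uv for (cc,uv),q in obs])
    f=least_squares(r,x0,loss='soft_l1');print(name,f.x,"res px",f.fun.round(1));return f.x
h=.0625;w=.075
B=fit([(T(508,275),(-h,w,.04)),(T(698,309),(-h,-w,.04)),(T(545,120),(h,w,.054)),(T(728,155),(h,-w,.054)),
(S(247,303),(-h,w,.04)),(S(57,390),(-h,-w,.04)),(S(325,390),(h,w,.054)),(S(115,500),(h,-w,.054)),(S(133,545),(h,-w,0)),(S(330,442),(h,w,0))],[.56,-.22,-.18],"block")
fit([(T(53,69),(0,.038,.187)),(T(165,76),(0,-.038,.187)),(S(612,66),(0,-.036,.187)),(S(682,36),(0,.036,.187))],[.64,.157,.1],"bar")
fit([(T(71,103),(-.065,.06,.062)),(T(235,96),(.065,-.06,.062)),(T(217,238),(-.065,-.06,.062)),(S(697,163),(.065,.06,.062)),(S(580,220),(.065,-.06,.062)),(S(597,283),(.065,-.06,0)),(S(500,155),(-.065,-.06,.062))],[.6,.15,.1],"rack")
d=np.array([np.cos(B[2]),np.sin(B[2])])
print("stop",B[:2]+.0425*d,"final bar",B[:2]-(.175-.0425)*d)
```

```text
block [ 0.5598 -0.2169 -0.1992] res px [ 0.7 -0.7 -0.1 -0.3 -2.7 -1.  -1.3 -1.3 -0.7 -3.2 -2.5 -3.3 -0.   1.5
  0.2 -0.6 -1.3  0.1 -0.2 -0. ]
bar [ 0.6431  0.159  -0.1125] res px [-0.3 -1.6 -0.5 -0.2 -0.8  0.7 -1.1 -1.2]
rack [ 0.6091  0.1514 -0.0898] res px [-2.8 46.2 -0.6 -6.2  0.3  1.4  0.9  2.2  4.9  5.4 -3.4  2.6 -5.9 -2.3]
stop [ 0.6015 -0.2253] final bar [ 0.4299 -0.1907]
```

```bash
cat >> h.py <<'E'
from scipy.spatial.transform import Rotation as Ro
def go(p,yaw,tilt=0):
    """local shift, rotvec to TCP p, tool down, jaws' z along world yaw; tilt leans about tool x"""
    s=state(); R=np.array(s["ee_rot"]); z=np.array([np.cos(yaw),np.sin(yaw),0]); y=np.array([0,0,-1.]); 
    G=np.c_[np.cross(y,z),y,z]@Ro.from_rotvec([tilt,0,0]).as_matrix()
    print("shift",(R.T@(np.array(p)-s["ee_pos"])).round(4),"turn",Ro.from_matrix(R.T@G).as_rotvec().round(4))
def st():
    s=state(); R=np.array(s["ee_rot"]); print(s["clock"],"tcp",s["ee_pos"],"yaw",np.arctan2(R[1,2],R[0,2]).round(4),"y",R[:,1],"F",s["wrist_force"],"M",s["moment"],"w",s["grip_width"])
E
python3 - <<'E'
from h import *
go([.45,-.2,.28],-.6); go([.643,.159,.29],-.11)
E
```

```text
shift [-0.3616 -0.0823 -0.2906] turn [ 0.0007 -0.6429 -0.0003]
shift [-0.6599 -0.0921 -0.5683] turn [ 0.0006 -1.1329 -0.0004]
```

>>> {"op": "carry_out", "data": {
  "motion": [
    [-0.02,-0.03,-0.02,0,-0.04,0,-1],
    [-0.06,-0.06,-0.05,0,-0.1,0,-1],
    [-0.1,-0.082,-0.09,0,-0.18,0,-1],
    [-0.145,-0.09,-0.125,0,-0.26,0,-1],
    [-0.185,-0.092,-0.16,0,-0.33,0,-1],
    [-0.225,-0.092,-0.195,0,-0.4,0,-1],
    [-0.265,-0.092,-0.23,0,-0.47,0,-1],
    [-0.305,-0.092,-0.265,0,-0.54,0,-1],
    [-0.345,-0.092,-0.295,0,-0.6,0,-1],
    [-0.38,-0.092,-0.325,0,-0.66,0,-1]
  ]
}}

```text
clock: 1.55
ee_pos: [0.4571, -0.1598, 0.2898]
ee_rot: [[-0.548, 0.0, 0.836], [-0.836, 0.0, -0.548], [-0.0, -1.0, -0.0]]
wrist_force: [-0.7, -1.0, -1.0]
grip_width: 0.999
```

Run:
```python
from h import *
st();go([.643,.159,.29],-.11)
```

```text
1.55 tcp [ 0.4571 -0.1598  0.2898] yaw -0.5805 y [ 0.0003  0.0004 -1.    ] F [-0.6685 -1.0399 -0.9632] M [-0.054  -0.0415  0.0105] w 0.9994556571818509
shift [-0.3686  0.     -0.0194] turn [-0.0001 -0.4705 -0.0005]
```

>>> {"op": "carry_out", "data": {
  "motion": [
    [-0.04,0,-0.002,0,-0.06,0,-1],
    [-0.085,0,-0.004,0,-0.12,0,-1],
    [-0.13,0,-0.007,0,-0.18,0,-1],
    [-0.18,0,-0.009,0,-0.24,0,-1],
    [-0.23,0,-0.012,0,-0.3,0,-1],
    [-0.28,0,-0.015,0,-0.36,0,-1],
    [-0.32,0,-0.017,0,-0.42,0,-1],
    [-0.35,0,-0.018,0,-0.46,0,-1],
    [-0.3686,0,-0.0194,0,-0.4705,0,-1],
    [-0.3686,0,-0.0194,0,-0.4705,0,-1]
  ]
}}

```text
clock: 2.8
ee_pos: [0.6428, 0.1607, 0.2891]
ee_rot: [[-0.107, -0.001, 0.994], [-0.994, 0.001, -0.107], [-0.001, -1.0, -0.001]]
wrist_force: [-0.7, -0.5, 0.7]
grip_width: 0.999
```

Run:
```python
from h import *
st();c=snap("wrist","w0.png",1.5)
print(c["position"],c["orientation"],c["fx"],c["cx"],c["cy"])
y=np.array([.11,.994,0]);b=np.array([.643,.159,.187])
print(1.5*proj(c,[b-.04*y,b,b+.04*y]))
```

```text
2.8 tcp [0.6428 0.1607 0.2891] yaw -0.1075 y [-0.0012  0.0011 -1.    ] F [-0.7309 -0.5403  0.7063] M [-0.0049  0.0137 -0.0281] w 0.9990476288333129
[0.6491 0.2336 0.4666] [[ 0.9943 -0.1019 -0.0323]
 [-0.1069 -0.9533 -0.2825]
 [-0.002   0.2843 -0.9587]] 297.9516453473404 254.06226892455425 195.70988827640434
[[384.5568 339.0645]
 [384.8853 281.6064]
 [385.2407 219.4451]]
```

View pics/w0.png

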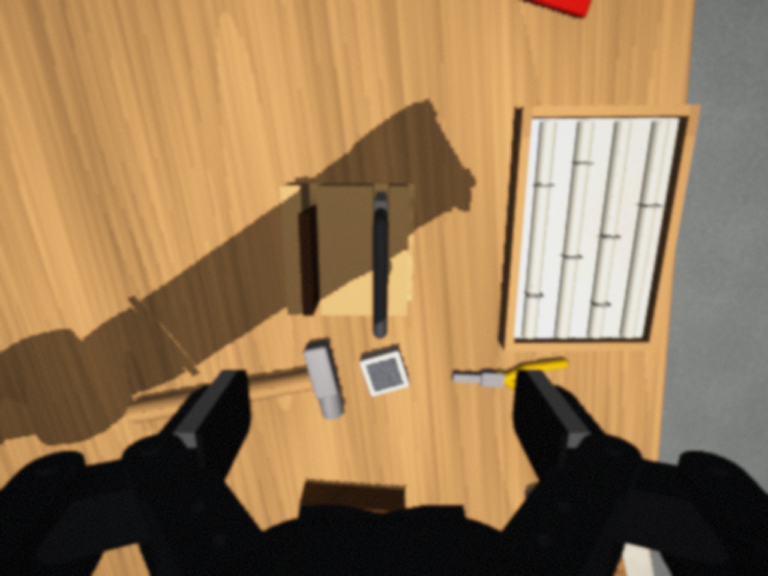

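The wrist picture shows the bar upright at column 380, rows 208–337, against a predicted column of 385. The yaw is right, the bar sits about 2 mm lower in x and 3 mm higher in y.

Run:
```python
from h import *
go([.6405,.162,.168],-.1085)
```

```text
shift [-0.0023  0.1215 -0.0026] turn [ 0.0006 -0.0008 -0.0004]
```

>>> {"op": "carry_out", "data": {
  "motion": [
    [-0.001,0.02,-0.001,0,0,0,-1],
    [-0.002,0.045,-0.002,0,0,0,-1],
    [-0.002,0.07,-0.0025,0,0,0,-1],
    [-0.0022,0.09,-0.0025,0,0,0,-1],
    [-0.0022,0.108,-0.0025,0,0,0,-1],
    [-0.0022,0.118,-0.0025,0,0,0,-1],
    [-0.0022,0.121,-0.0025,0,0,0,-0.5],
    [-0.0022,0.1215,-0.0025,0,0,0,0],
    [-0.0022,0.1215,-0.0025,0,0,0,0.5],
    [-0.0022,0.1215,-0.0025,0,0,0,1]
  ]
}}

```text
clock: 4.1
ee_pos: [0.6408, 0.1621, 0.1686]
ee_rot: [[-0.109, 0.0, 0.994], [-0.994, 0.001, -0.109], [-0.001, -1.0, 0.0]]
wrist_force: [0.1, 0.5, -0.2]
grip_width: 0.141
```

>>> {"op": "carry_out", "data": {
  "motion": [
    [0,0,0,0,0,0,1],
    [0,0,0,0,0,0,1],
    [0,0,0,0,0,0,1],
    [0,0,0,0,0,0,1],
    [0,-0.002,0,0,0,0,1],
    [0,-0.005,0,0,0,0,1],
    [0,-0.008,0,0,0,0,1],
    [0,-0.012,0,0,0,0,1],
    [0,-0.016,0,0,0,0,1],
    [0,-0.02,0,0,0,0,1]
  ]
}}

```text
clock: 5.35
ee_pos: [0.6408, 0.1621, 0.1889]
ee_rot: [[-0.109, 0.0, 0.994], [-0.994, 0.001, -0.109], [-0.001, -1.0, 0.0]]
wrist_force: [1.1, 0.1, 0.0]
grip_width: 0.0
```

Run:
```python
from h import *
st()
go([.6405,.162,.265],-.1085)
```

```text
5.35 tcp [0.6408 0.1621 0.1889] yaw -0.1092 y [ 0.0004  0.0007 -1.    ] F [1.0732 0.0729 0.0342] M [ 0.0267 -0.0403 -0.0183] w 0.0001895347646214234
shift [ 0.     -0.0761 -0.0003] turn [-0.0003 -0.0007 -0.0008]
```

The jaws shut completely, so the bar was missed. I'll look.

Run:
```python
from h import *
c=snap("scene","s2.png",4,(220,120,190,140)); b=snap("wrist","w2.png",1.5)
p=np.array(state()["ee_pos"]);print((proj(c,p)-[220,120])*4, 1.5*proj(b,p))
```

```text
[[379.4049 144.7275]] [[385.5067 339.3968]]
```

View pics/s2.png

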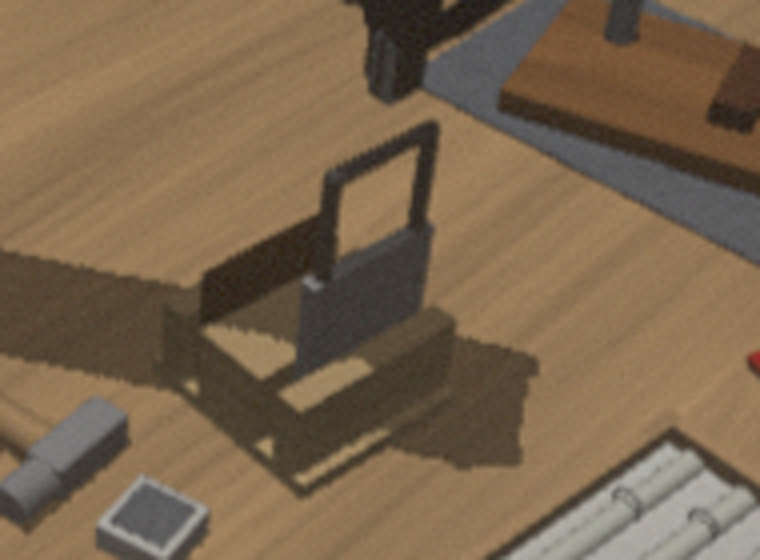

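In the scene crop the fingertips end at (388,95), while the TCP projects to (379,145). They look about 25 mm higher or farther back than reported. I'll check with the top and wrist views.

Run:
```python
from h import *
c=camera("top"); a=cv2.resize(c["pixels"][110:250,120:250,::-1],None,fx=3.4,fy=3.4,interpolation=cv2.INTER_CUBIC)
p=np.array(state()["ee_pos"]);print((proj(c,p)-[120,110])*3.4)
b=cv2.imread("pics/w2.png")[:,180:600]; b=cv2.resize(b,None,fx=a.shape[0]/b.shape[0],fy=a.shape[0]/b.shape[0])
print(a.shape,b.shape); cv2.imwrite("pics/tw.png",np.hstack([a,b]))
```

```text
[[160.8056 157.5177]]
(476, 442, 3) (476, 347, 3)
```

View pics/tw.png

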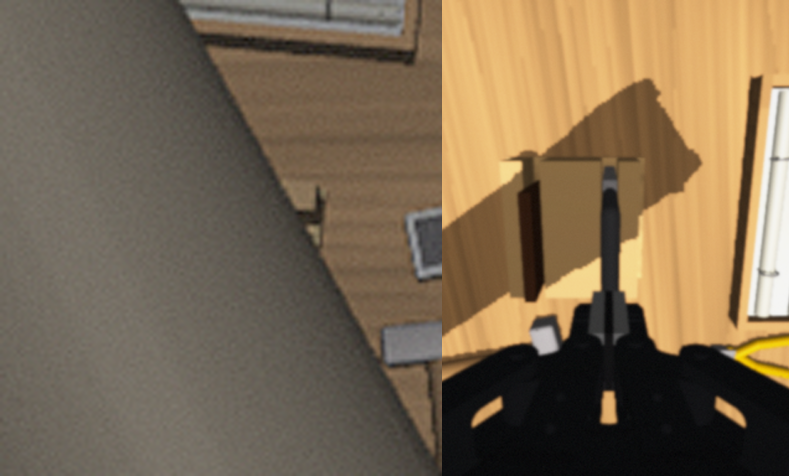

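Run:
```python
from h import *
s=camera("scene");b=camera("wrist");st()
p=np.array(state()["ee_pos"])
for t in(0,.01,.015,.02,.025,.03,.035): print(t,(proj(s,p+[0,0,t])-[220,120])*4,1.5*proj(b,p+[0,0,t]))
y=np.array([.109,.994,0])
for z in (.187,.177,.167): 
  for q in (-.04,.04): print(z,1.5*proj(b,np.array([.6405,.162,z])+q*y),(proj(s,np.array([.6405,.162,z])+q*y)-[220,120])*4)
```

```text
5.6 tcp [0.6407 0.162  0.1885] yaw -0.1092 y [ 0.0001  0.0006 -1.    ] F [ 0.5488  0.1147 -0.2272] M [ 0.0112 -0.0272 -0.0064] w 0.0002474532982025654
0 [[378.5656 145.8867]] [[385.3192 339.641 ]]
0.01 [[380.6072 130.0174]] [[385.534  349.0827]]
0.015 [[381.6387 121.9996]] [[385.6502 354.1877]]
0.02 [[382.6774 113.9254]] [[385.7729 359.5774]]
0.025 [[383.7234 105.7944]] [[385.9026 365.2762]]
0.03 [[384.7769  97.6059]] [[386.0399 371.3115]]
0.035 [[385.8378  89.3593]] [[386.1856 377.7141]]
0.187 [[384.4959 419.9543]] [[321.1741 177.0279]]
0.187 [[385.019  246.6097]] [[432.3737 120.1177]]
0.177 [[384.3502 408.3199]] [[319.5238 192.7641]]
0.177 [[384.8296 242.3   ]] [[430.0399 135.6161]]
0.167 [[384.217  397.6856]] [[317.8964 208.2813]]
0.167 [[384.6583 238.4028]] [[427.7374 150.9073]]
```

Both views put the true fingertips about 28 mm behind the reported TCP, which explains the miss (tips at about 0.196 m, bar top at 0.192 m). I'll reopen, go down to TCP z ≈ 0.142, which is clear of everything either way, and close.

>>> {"op": "carry_out", "data": {
  "motion": [
    [0,0,0,0,0,0,-1],
    [0,0,0,0,0,0,-1],
    [0,0,0,0,0,0,-1],
    [0,0.0,0,0,0,0,-1],
    [0,0.01,0,0,0,0,-1],
    [0,0.02,0,0,0,0,-1],
    [0,0.03,0,0,0,0,-1],
    [0,0.04,0,0,0,0,-1],
    [0,0.0465,0,0,0,0,-1],
    [0,0.0465,0,0,0,0,-1]
  ]
}}

```text
clock: 6.85
ee_pos: [0.6404, 0.1619, 0.1413]
ee_rot: [[-0.109, -0.001, 0.994], [-0.994, 0.0, -0.109], [-0.0, -1.0, -0.001]]
wrist_force: [-0.5, -0.2, 0.5]
grip_width: 0.995
```

>>> {"op": "carry_out", "data": {
  "motion": [
    [0,0,0,0,0,0,1],
    [0,0,0,0,0,0,1],
    [0,0,0,0,0,0,1],
    [0,0,0,0,0,0,1],
    [0,0,0,0,0,0,1],
    [0,0,0,0,0,0,1],
    [0,0,0,0,0,0,1],
    [0,0,0,0,0,0,1],
    [0,0,0,0,0,0,1],
    [0,0,0,0,0,0,1]
  ]
}}

```text
clock: 8.1
ee_pos: [0.6406, 0.162, 0.1416]
ee_rot: [[-0.109, -0.0, 0.994], [-0.994, 0.0, -0.109], [-0.0, -1.0, -0.0]]
wrist_force: [0.1, 0.1, 4.2]
grip_width: 0.089
```

Run:
```python
from h import *
st(); c=snap("scene","s3.png",4,(220,120,190,140)); p=np.array(state()["ee_pos"]);print((proj(c,[p,p+[0,0,.028],p+[0,0,.047]])-[220,120])*4)
```

```text
8.1 tcp [0.6406 0.162  0.1416] yaw -0.1092 y [-0.0003  0.0005 -1.    ] F [0.0948 0.1183 4.2017] M [-0.1261 -0.0102 -0.0386] w 0.08933105582761175
[[369.0765 217.469 ]
 [374.4981 175.284 ]
 [378.2968 145.7271]]
```

View pics/s3.png

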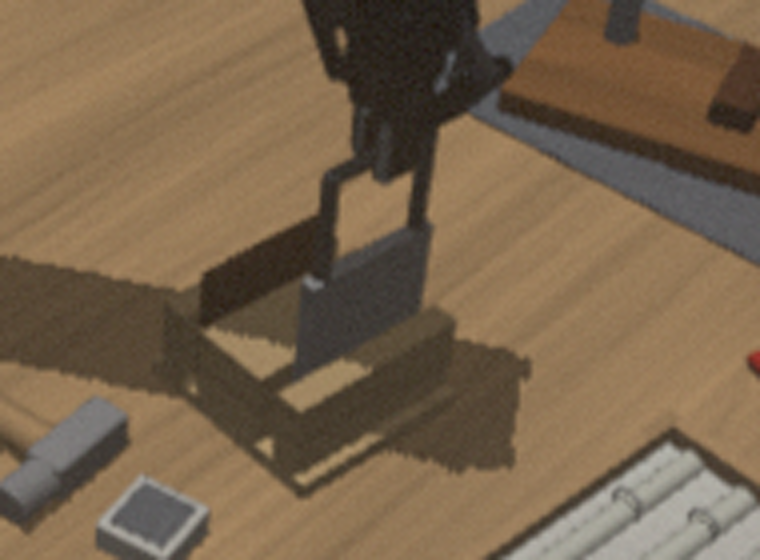

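The bar now sits between the pads (opening 0.089, tip at about (385,180)). I'll lift straight up.

>>> {"op": "carry_out", "data": {
  "motion": [
    [0,-0.003,0,0,0,0,1],
    [0,-0.01,0,0,0,0,1],
    [0,-0.02,0,0,0,0,1],
    [0,-0.032,0,0,0,0,1],
    [0,-0.046,0,0,0,0,1],
    [0,-0.062,0,0,0,0,1],
    [0,-0.078,0,0,0,0,1],
    [0,-0.094,0,0,0,0,1],
    [0,-0.105,0,0,0,0,1],
    [0,-0.11,0,0,0,0,1]
  ]
}}

```text
clock: 9.4
ee_pos: [0.6409, 0.1621, 0.2525]
ee_rot: [[-0.109, 0.001, 0.994], [-0.994, 0.001, -0.109], [-0.001, -1.0, 0.0]]
wrist_force: [-0.7, -0.3, -9.8]
grip_width: 0.089
```

Run:
```python
from h import *
st()
# foot 12 mm from stop (mid-plane), upright, 30 mm above block: bar z = .04+.03+.175
B=np.array([.5598,-.2169]);yw=-.195;d=np.array([np.cos(yw),np.sin(yw)])
f=B+(.0425-.012)*d; print(f); go([*f,.245-.0455],yw); go([*f,.26],yw)
```

```text
9.4 tcp [0.6409 0.1621 0.2525] yaw -0.1091 y [ 0.0006  0.0008 -1.    ] F [-0.7345 -0.3311 -9.845 ] M [-0.0233  0.036  -0.031 ] w 0.08907161095602395
[ 0.5897 -0.2228]
shift [ 0.3882  0.0527 -0.0089] turn [-0.0005  0.0859 -0.0009]
shift [ 0.3882 -0.0078 -0.0089] turn [-0.0005  0.0859 -0.0009]
```

>>> {"op": "carry_out", "data": {
  "motion": [
    [0.006,-0.002,0,0,0.0,0,1],
    [0.018,-0.005,0,0,0.01,0,1],
    [0.036,-0.008,-0.001,0,0.01,0,1],
    [0.058,-0.008,-0.001,0,0.02,0,1],
    [0.083,-0.008,-0.002,0,0.02,0,1],
    [0.108,-0.008,-0.003,0,0.03,0,1],
    [0.133,-0.008,-0.003,0,0.03,0,1],
    [0.158,-0.008,-0.004,0,0.04,0,1],
    [0.183,-0.008,-0.005,0,0.04,0,1],
    [0.208,-0.008,-0.005,0,0.05,0,1]
  ]
}}

```text
clock: 10.65
ee_pos: [0.6126, -0.0466, 0.2604]
ee_rot: [[-0.16, 0.0, 0.987], [-0.987, 0.0, -0.16], [-0.0, -1.0, 0.0]]
wrist_force: [-0.5, -0.8, -9.4]
grip_width: 0.086
```

Run:
```python
from h import *
st()
go([.5897,-.2228,.26],-.195)
```

```text
10.65 tcp [ 0.6126 -0.0466  0.2604] yaw -0.161 y [ 0.0005  0.0001 -1.    ] F [-0.4919 -0.7617 -9.3639] M [-0.0284 -0.0228  0.0153] w 0.08645757005977281
shift [0.1776 0.0004 0.0056] turn [-0.0004  0.034  -0.0002]
```

>>> {"op": "carry_out", "data": {
  "motion": [
    [0.024,0,0.0005,0,0.005,0,1],
    [0.048,0,0.001,0,0.01,0,1],
    [0.072,0,0.002,0,0.015,0,1],
    [0.096,0,0.003,0,0.02,0,1],
    [0.12,0,0.004,0,0.025,0,1],
    [0.142,0,0.0045,0,0.03,0,1],
    [0.16,0,0.005,0,0.034,0,1],
    [0.171,0,0.0055,0,0.034,0,1],
    [0.1765,0,0.0056,0,0.034,0,1],
    [0.1776,0,0.0056,0,0.034,0,1]
  ]
}}

```text
clock: 11.9
ee_pos: [0.5898, -0.2225, 0.2604]
ee_rot: [[-0.193, 0.0, 0.981], [-0.981, 0.001, -0.193], [-0.001, -1.0, 0.0]]
wrist_force: [-0.4, -0.4, -9.9]
grip_width: 0.086
```

Run:
```python
from h import *
st(); c=camera("scene"); w=camera("wrist")
p=np.array(state()["ee_pos"]);yw=-.195;d=np.array([np.cos(yw),np.sin(yw),0]);e=np.array([-d[1],d[0],0])
f=p-[0,0,.1295]
cr=(60,100,200,260);a=cv2.resize(c["pixels"][100:360,60:260,::-1],None,fx=2.2,fy=2.2,interpolation=cv2.INTER_CUBIC)
for q in (f+.045*e,f-.045*e,f+[0,0,.175]+.04*e,f+[0,0,.175]-.04*e): 
    u=(proj(c,q)[0]-[60,100])*2.2; cv2.circle(a,tuple(u.astype(int)),2,(0,0,255),-1)
b=cv2.resize(w["pixels"][:,140:370,::-1],(342,572)); cv2.imwrite("pics/s4.png",np.hstack([a,b]))
```

```text
11.9 tcp [ 0.5898 -0.2225  0.2604] yaw -0.1945 y [ 0.0005  0.0005 -1.    ] F [-0.4035 -0.3529 -9.9437] M [ 0.0115  0.0121 -0.0044] w 0.08609074397575167
```

View pics/s4.png

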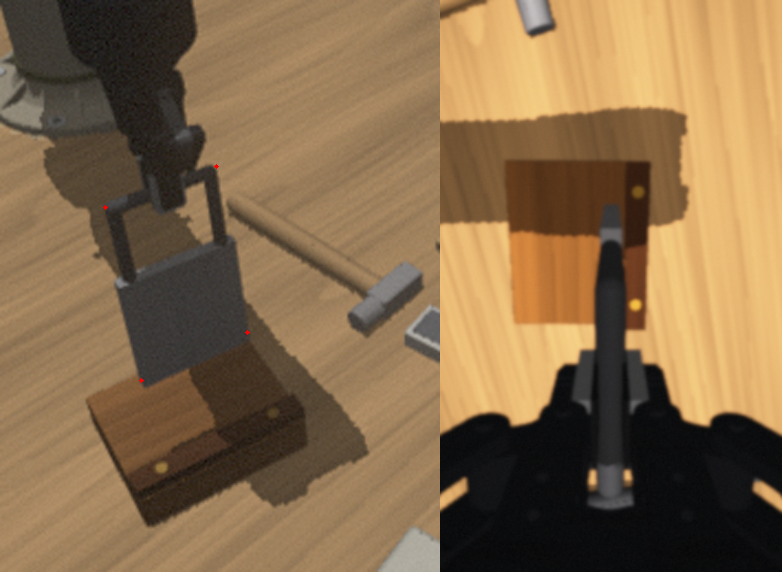

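The model's dots fall on the plate's corners (foot dots (141,380) and (248,332)), so the plate pose is well known. In the wrist view the plate looks parallel to the stop. I'll lower the foot onto the block.

>>> {"op": "carry_out", "data": {
  "motion": [
    [0,0.006,0,0,0,0,1],
    [0,0.018,0,0,0,0,1],
    [0,0.032,0,0,0,0,1],
    [0,0.046,0,0,0,0,1],
    [0,0.058,0,0,0,0,1],
    [0,0.068,0,0,0,0,1],
    [0,0.076,0,0,0,0,1],
    [0,0.081,0,0,0,0,1],
    [0,0.084,0,0,0,0,1],
    [0,0.086,0,0,0,0,1]
  ]
}}

```text
clock: 13.25
ee_pos: [0.5901, -0.2219, 0.1746]
ee_rot: [[-0.193, 0.001, 0.981], [-0.981, 0.0, -0.193], [-0.001, -1.0, 0.001]]
wrist_force: [1.2, 0.3, -9.4]
grip_width: 0.088
```

>>> {"op": "carry_out", "data": {
  "motion": [
    [0,0.0005,0,0,0,0,1],
    [0,0.001,0,0,0,0,1],
    [0,0.0015,0,0,0,0,1],
    [0,0.002,0,0,0,0,1],
    [0,0.0025,0,0,0,0,1],
    [0,0.003,0,0,0,0,1],
    [0,0.0035,0,0,0,0,1],
    [0,0.004,0,0,0,0,1],
    [0,0.0045,0,0,0,0,1],
    [0,0.0045,0,0,0,0,1]
  ]
}}

```text
clock: 14.5
ee_pos: [0.5901, -0.2219, 0.17]
ee_rot: [[-0.193, 0.001, 0.981], [-0.981, 0.001, -0.193], [-0.001, -1.0, 0.001]]
wrist_force: [0.1, -0.4, -9.2]
grip_width: 0.088
```

>>> {"op": "carry_out", "data": {
  "motion": [
    [0,0.0005,0,0,0,0,1],
    [0,0.001,0,0,0,0,1],
    [0,0.0015,0,0,0,0,1],
    [0,0.002,0,0,0,0,1],
    [0,0.0023,0,0,0,0,1],
    [0,0.0026,0,0,0,0,1],
    [0,0.0029,0,0,0,0,1],
    [0,0.0032,0,0,0,0,1],
    [0,0.0035,0,0,0,0,1],
    [0,0.0035,0,0,0,0,1]
  ]
}}

```text
clock: 15.75
ee_pos: [0.5919, -0.222, 0.1695]
ee_rot: [[-0.193, 0.006, 0.981], [-0.981, -0.001, -0.193], [-0.0, -1.0, 0.006]]
wrist_force: [-0.7, 1.4, 9.9]
grip_width: 0.091
```

The foot rests on the block (force rose from −9.5 to +9.9 N). Next comes the pivot arc about the lower edge. I'll print the table.

Run:
```python
from h import *
t=np.radians(np.arange(0,91,2.5)); s=.005*np.cos(t)-.175*np.sin(t)-.005; h=.005*np.sin(t)+.175*np.cos(t)-.175
for i in range(0,37,9):
    j=slice(i,i+10); print(np.degrees(t[j])); print("z",((s[j]-s[i])*1e3).round(1)); print("y",(-(h[j]-h[i])*1e3).round(1))
```

```text
[ 0.   2.5  5.   7.5 10.  12.5 15.  17.5 20.  22.5]
z [  0.   -7.6 -15.3 -22.9 -30.5 -38.  -45.5 -52.9 -60.2 -67.4]
y [-0.  -0.1  0.2  0.8  1.8  3.1  4.7  6.6  8.8 11.4]
[22.5 25.  27.5 30.  32.5 35.  37.5 40.  42.5 45. ]
z [  0.   -7.1 -14.  -20.8 -27.5 -33.9 -40.2 -46.3 -52.2 -57.9]
y [-0.   2.9  6.1  9.5 13.3 17.4 21.7 26.3 31.2 36.3]
[45.  47.5 50.  52.5 55.  57.5 60.  62.5 65.  67.5]
z [  0.   -5.4 -10.6 -15.6 -20.3 -24.7 -28.8 -32.7 -36.3 -39.6]
y [-0.   5.4 11.  16.8 22.8 29.  35.4 42.  48.8 55.7]
[67.5 70.  72.5 75.  77.5 80.  82.5 85.  87.5 90. ]
z [  0.   -3.   -5.6  -8.  -10.  -11.7 -13.1 -14.1 -14.8 -15.2]
y [-0.   7.  14.2 21.5 28.8 36.3 43.8 51.4 59.  66.6]
[90.]
z [0.]
y [-0.]
```

>>> {"op": "carry_out", "data": {
  "motion": [
    [0,0.001,-0.004,0,0,0,1],
    [0,0.0015,-0.01,0,0,0,1],
    [0,0.0018,-0.0175,0,0,0,1],
    [0,0.0025,-0.025,0,0,0,1],
    [0,0.0035,-0.0325,0,0,0,1],
    [0,0.0048,-0.04,0,0,0,1],
    [0,0.0065,-0.0475,0,0,0,1],
    [0,0.0085,-0.055,0,0,0,1],
    [0,0.011,-0.062,0,0,0,1],
    [0,0.013,-0.0675,0,0,0,1]
  ]
}}

```text
clock: 17.0
ee_pos: [0.5257, -0.2093, 0.157]
ee_rot: [[-0.193, 0.008, 0.981], [-0.981, -0.002, -0.193], [0.001, -1.0, 0.008]]
wrist_force: [-0.6, 0.3, 8.1]
grip_width: 0.09
```

```bash
cat >> h.py <<'E'
YW=-.195;D=np.array([np.cos(YW),np.sin(YW)]);E_=np.array([-D[1],D[0]])
STOP=np.array([.5598,-.2169])+.0425*D
def pl(off=.0453):
    "bar in stop frame from TCP; contact corner if plate's corner rests on the block"
    s=state();b=np.array(s["ee_pos"])-off*np.array(s["ee_rot"])[:,1]; r=b[:2]-STOP
    z=b[2]-.04; L=np.hypot(.005,.175); a=np.arcsin(z/L); th=np.pi/2-(a-np.arctan2(.005,.175)); 
    print("bar along d",(r@D).round(4),"lat",(r@E_).round(4),"h",z.round(4),"tilt deg",np.degrees(th).round(1),"corner",(r@D+L*np.cos(a)).round(4)); st()
E
python3 - <<'E'
from h import *
pl(); snap("scene","s5.png",2.2,(40,110,250,240))
E
```

```text
bar along d -0.0778 lat 0.0009 h 0.1623 tilt deg 23.7 corner -0.0121
17.0 tcp [ 0.5257 -0.2093  0.157 ] yaw -0.194 y [ 0.0076 -0.0021 -1.    ] F [-0.5754  0.2557  8.1056] M [ 0.0964 -0.2801  0.0007] w 0.09041263451347818
```

View pics/s5.png

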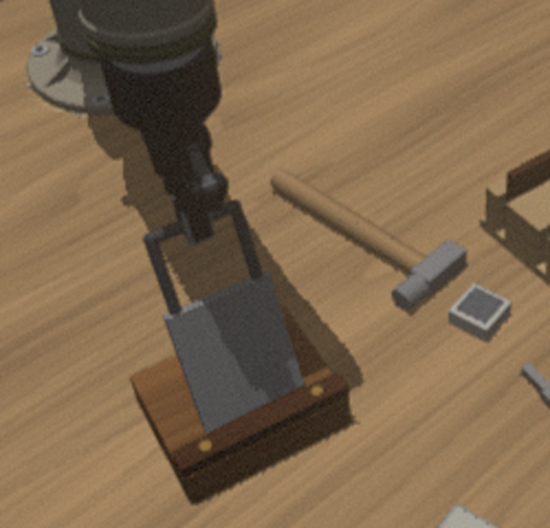

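The plate leans about 24° with its foot just inside the stop (foot corners at (210,428) and (303,385)), parallel to it. I'll continue the arc.

>>> {"op": "carry_out", "data": {
  "motion": [
    [0,0.003,-0.005,0,0,0,1],
    [0,0.006,-0.0115,0,0,0,1],
    [0,0.0095,-0.0185,0,0,0,1],
    [0,0.013,-0.025,0,0,0,1],
    [0,0.017,-0.0315,0,0,0,1],
    [0,0.0215,-0.038,0,0,0,1],
    [0,0.026,-0.044,0,0,0,1],
    [0,0.031,-0.05,0,0,0,1],
    [0,0.0355,-0.055,0,0,0,1],
    [0,0.0385,-0.058,0,0,0,1]
  ]
}}

```text
clock: 18.3
ee_pos: [0.4666, -0.1979, 0.1169]
ee_rot: [[-0.193, 0.004, 0.981], [-0.981, -0.001, -0.193], [0.001, -1.0, 0.004]]
wrist_force: [-5.4, 1.7, 3.4]
grip_width: 0.09
```

Run:
```python
from h import *
pl()
```

```text
bar along d -0.1378 lat 0.0007 h 0.1222 tilt deg 47.4 corner -0.0124
18.3 tcp [ 0.4666 -0.1979  0.1169] yaw -0.1944 y [ 0.004  -0.0015 -1.    ] F [-5.4142  1.7305  3.4474] M [0.3318 1.0765 0.0655] w 0.09005645629684615
```

>>> {"op": "carry_out", "data": {
  "motion": [
    [0,0.004,-0.003,0,0,0,1],
    [0,0.009,-0.0075,0,0,0,1],
    [0,0.0145,-0.0122,0,0,0,1],
    [0,0.0205,-0.0168,0,0,0,1],
    [0,0.027,-0.021,0,0,0,1],
    [0,0.0335,-0.025,0,0,0,1],
    [0,0.04,-0.0287,0,0,0,1],
    [0,0.047,-0.0322,0,0,0,1],
    [0,0.0535,-0.0352,0,0,0,1],
    [0,0.058,-0.0372,0,0,0,1]
  ]
}}

```text
clock: 19.55
ee_pos: [0.4278, -0.1902, 0.057]
ee_rot: [[-0.193, -0.0, 0.981], [-0.981, -0.0, -0.193], [0.0, -1.0, -0.0]]
wrist_force: [-4.5, 0.5, -0.8]
grip_width: 0.089
```

Run:
```python
from h import *
pl()
```

```text
bar along d -0.1771 lat 0.0006 h 0.0623 tilt deg 70.8 corner -0.0135
19.55 tcp [ 0.4278 -0.1902  0.057 ] yaw -0.1947 y [-0.0003 -0.     -1.    ] F [-4.465   0.5058 -0.8294] M [ 0.2498  0.8242 -0.0166] w 0.0890423653319884
```

>>> {"op": "carry_out", "data": {
  "motion": [
    [0,0.004,-0.0012,0,0,0,1],
    [0,0.0085,-0.0026,0,0,0,1],
    [0,0.0135,-0.0042,0,0,0,1],
    [0,0.019,-0.0058,0,0,0,1],
    [0,0.0245,-0.007,0,0,0,1],
    [0,0.03,-0.0083,0,0,0,1],
    [0,0.0355,-0.0093,0,0,0,1],
    [0,0.041,-0.01,0,0,0,1],
    [0,0.0455,-0.0106,0,0,0,1],
    [0,0.0485,-0.0109,0,0,0,1]
  ]
}}

```text
clock: 20.8
ee_pos: [0.4164, -0.1879, 0.0078]
ee_rot: [[-0.194, -0.002, 0.981], [-0.981, 0.001, -0.194], [-0.0, -1.0, -0.002]]
wrist_force: [-4.4, 1.3, -2.1]
grip_width: 0.089
```

Run:
```python
from h import *
pl()
```

```text
bar along d -0.1887 lat 0.0006 h 0.0131 tilt deg 87.4 corner -0.0142
20.8 tcp [ 0.4164 -0.1879  0.0078] yaw -0.1949 y [-0.0015  0.0006 -1.    ] F [-4.4234  1.3103 -2.1411] M [0.1485 0.7601 0.0161] w 0.08915141209749715
```

>>> {"op": "carry_out", "data": {
  "motion": [
    [0,0.001,0,0,0,0,1],
    [0,0.002,0,0,0,0,1],
    [0,0.003,0,0,0,0,1],
    [0,0.004,0,0,0,0,1],
    [0,0.005,0,0,0,0,1],
    [0,0.006,0,0,0,0,1],
    [0,0.007,0,0,0,0,1],
    [0,0.0078,0,0,0,0,1],
    [0,0.0083,0,0,0,0,1],
    [0,0.0083,0,0,0,0,1]
  ]
}}

```text
clock: 22.05
ee_pos: [0.4163, -0.1879, -0.0006]
ee_rot: [[-0.194, -0.002, 0.981], [-0.981, 0.001, -0.194], [-0.0, -1.0, -0.002]]
wrist_force: [-4.9, 1.3, -1.8]
grip_width: 0.088
```

Run:
```python
from h import *
pl()
```

```text
bar along d -0.1888 lat 0.0007 h 0.0047 tilt deg 90.1 corner -0.0138
22.05 tcp [ 0.4163 -0.1879 -0.0006] yaw -0.1948 y [-0.0016  0.0006 -1.    ] F [-4.919   1.3254 -1.7541] M [ 0.1585  0.7705 -0.013 ] w 0.08814498578788967
```

>>> {"op": "carry_out", "data": {
  "motion": [
    [0,0.0003,0,0,0,0,1],
    [0,0.0006,0,0,0,0,1],
    [0,0.0009,0,0,0,0,1],
    [0,0.0012,0,0,0,0,1],
    [0,0.0015,0,0,0,0,1],
    [0,0.0018,0,0,0,0,1],
    [0,0.002,0,0,0,0,1],
    [0,0.002,0,0,0,0,1],
    [0,0.002,0,0,0,0,1],
    [0,0.002,0,0,0,0,1]
  ]
}}

```text
clock: 23.3
ee_pos: [0.4163, -0.1879, -0.0026]
ee_rot: [[-0.194, -0.002, 0.981], [-0.981, 0.001, -0.194], [-0.0, -1.0, -0.002]]
wrist_force: [-5.0, 1.4, -1.0]
grip_width: 0.088
```

Run:
```python
from h import *
pl()
```

```text
bar along d -0.1889 lat 0.0007 h 0.0027 tilt deg 90.8 corner -0.0138
23.3 tcp [ 0.4163 -0.1879 -0.0026] yaw -0.1948 y [-0.0017  0.0006 -1.    ] F [-5.0241  1.3583 -0.9514] M [0.2067 0.7171 0.0267] w 0.08769274827192772
```

Run:
```python
from h import *
s=camera("scene");a=cv2.resize(s["pixels"][200:340,40:230,::-1],None,fx=4,fy=4,interpolation=cv2.INTER_CUBIC)
b=np.r_[STOP-.1887*D,.045]
for al in(.0138,.0988-.0138+.0138): pass
d3=np.r_[D,0];e3=np.r_[E_,0]
for q in (b+.175*d3+.045*e3,b+.175*d3-.045*e3,b+.065*d3+.045*e3,b+.065*d3-.045*e3,b+.04*e3,b-.04*e3):
    u=(proj(s,q+[0,0,.005])[0]-[40,200])*4; cv2.circle(a,tuple(u.astype(int)),2,(0,0,255),-1)
cv2.imwrite("pics/s6.png",a)
```

```text
(no output)
```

View pics/s6.png

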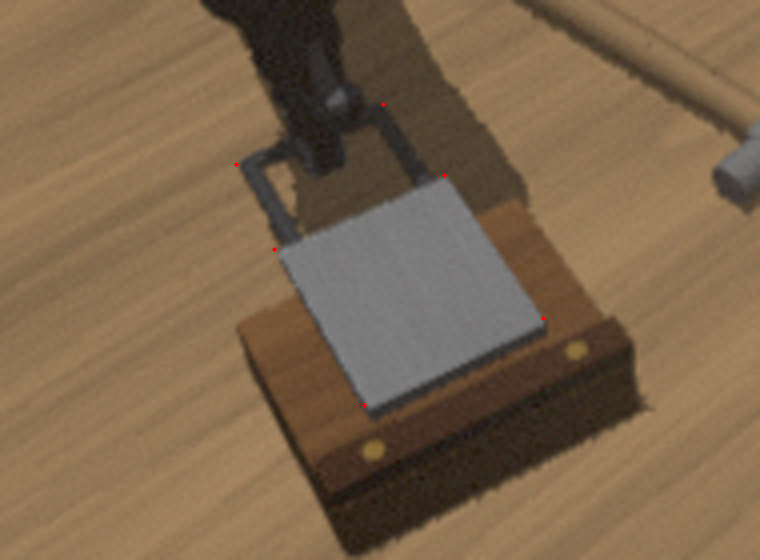

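The plate lies flat on the block, parallel to the stop and about 13 mm short of it, with its corners on the model's dots. I'll push it home slowly.

>>> {"op": "carry_out", "data": {
  "motion": [
    [0,0,0.001,0,0,0,1],
    [0,0,0.003,0,0,0,1],
    [0,0,0.005,0,0,0,1],
    [0,0,0.0065,0,0,0,1],
    [0,0,0.008,0,0,0,1],
    [0,0,0.009,0,0,0,1],
    [0,0,0.01,0,0,0,1],
    [0,0,0.0108,0,0,0,1],
    [0,0,0.0112,0,0,0,1],
    [0,0,0.0112,0,0,0,1]
  ]
}}

```text
clock: 24.6
ee_pos: [0.4273, -0.1901, -0.0026]
ee_rot: [[-0.194, -0.002, 0.981], [-0.981, 0.001, -0.194], [-0.0, -1.0, -0.002]]
wrist_force: [-3.3, 0.1, -2.1]
grip_width: 0.089
```

Run:
```python
from h import *
pl()
```

```text
bar along d -0.1776 lat 0.0006 h 0.0027 tilt deg 90.8 corner -0.0025
24.6 tcp [ 0.4273 -0.1901 -0.0026] yaw -0.1949 y [-0.0016  0.0006 -1.    ] F [-3.3484  0.1319 -2.1281] M [0.0685 0.5946 0.0163] w 0.08865090242744524
```

>>> {"op": "carry_out", "data": {
  "motion": [
    [0,0,0.0005,0,0,0,1],
    [0,0,0.001,0,0,0,1],
    [0,0,0.0015,0,0,0,1],
    [0,0,0.002,0,0,0,1],
    [0,0,0.0025,0,0,0,1],
    [0,0,0.003,0,0,0,1],
    [0,0,0.0035,0,0,0,1],
    [0,0,0.004,0,0,0,1],
    [0,0,0.0045,0,0,0,1],
    [0,0,0.0045,0,0,0,1]
  ]
}}

```text
clock: 25.85
ee_pos: [0.4311, -0.1907, -0.0029]
ee_rot: [[-0.194, -0.003, 0.981], [-0.981, 0.001, -0.194], [-0.0, -1.0, -0.003]]
wrist_force: [-6.4, 1.8, -0.9]
grip_width: 0.088
```

Run:
```python
from h import *
pl()
```

```text
bar along d -0.1737 lat 0.0007 h 0.0024 tilt deg 90.9 corner 0.0013
25.85 tcp [ 0.4311 -0.1907 -0.0029] yaw -0.1949 y [-0.0029  0.001  -1.    ] F [-6.4069  1.7837 -0.9227] M [ 0.2414  0.9645 -0.0533] w 0.08837861237452145
```

>>> {"op": "carry_out", "data": {
  "motion": [
    [0,0,0.0005,0,0,0,1],
    [0,0,0.001,0,0,0,1],
    [0,0,0.0015,0,0,0,1],
    [0,0,0.002,0,0,0,1],
    [0,0,0.0025,0,0,0,1],
    [0,0,0.003,0,0,0,1],
    [0,0,0.003,0,0,0,1],
    [0,0,0.003,0,0,0,1],
    [0,0,0.003,0,0,0,1],
    [0,0,0.003,0,0,0,1]
  ]
}}

```text
clock: 27.1
ee_pos: [0.431, -0.1902, -0.0041]
ee_rot: [[-0.194, -0.008, 0.981], [-0.981, 0.003, -0.194], [-0.001, -1.0, -0.009]]
wrist_force: [-12.2, 3.7, -0.3]
grip_width: 0.091
```

Run:
```python
from h import *
pl()
```

```text
bar along d -0.1736 lat 0.0012 h 0.0012 tilt deg 91.3 corner 0.0015
27.1 tcp [ 0.431  -0.1902 -0.0041] yaw -0.1949 y [-0.0085  0.003  -1.    ] F [-12.208    3.7003  -0.2756] M [ 0.624   1.9952 -0.0317] w 0.09141234666166609
```

It is butted against the stop: the push force rose to 12.8 N with no further travel. I'll relax and open part-way.

>>> {"op": "carry_out", "data": {
  "motion": [
    [0,0,-0.0002,0,0,0,1],
    [0,0,-0.0002,0,0,0,1],
    [0,0,-0.0002,0,0,0,0.8],
    [0,0,-0.0002,0,0,0,0.7],
    [0,0,-0.0002,0,0,0,0.6],
    [0,0,-0.0002,0,0,0,0.5],
    [0,0,-0.0002,0,0,0,0.4],
    [0,0,-0.0002,0,0,0,0.2],
    [0,0,-0.0002,0,0,0,0.0],
    [0,0,-0.0002,0,0,0,0.0]
  ]
}}

```text
clock: 28.35
ee_pos: [0.4308, -0.1902, -0.0041]
ee_rot: [[-0.194, -0.009, 0.981], [-0.981, 0.003, -0.194], [-0.001, -1.0, -0.009]]
wrist_force: [-0.8, 0.1, 1.3]
grip_width: 0.498
```

Run:
```python
from h import *
pl()
s=camera("scene");cv2.imwrite("pics/rel.png",s["pixels"][:,:,::-1])
```

```text
bar along d -0.1738 lat 0.0011 h 0.0012 tilt deg 91.3 corner 0.0013
28.35 tcp [ 0.4308 -0.1902 -0.0041] yaw -0.1949 y [-0.0085  0.003  -1.    ] F [-0.796   0.0571  1.2859] M [ 0.0473 -0.0134 -0.0385] w 0.4982936344173361
```

Released, with near-zero force on the tool. I'll retreat straight up about 0.2 m.

>>> {"op": "carry_out", "data": {
  "motion": [
    [0,-0.004,0,0,0,0,0],
    [0,-0.012,0,0,0,0,0],
    [0,-0.025,0,0,0,0,0],
    [0,-0.045,0,0,0,0,0],
    [0,-0.07,0,0,0,0,0],
    [0,-0.1,0,0,0,0,0],
    [0,-0.13,0,0,0,0,0],
    [0,-0.16,0,0,0,0,0],
    [0,-0.185,0,0,0,0,0],
    [0,-0.2,0,0,0,0,0]
  ]
}}

```text
clock: 29.65
ee_pos: [0.4331, -0.1908, 0.198]
ee_rot: [[-0.193, -0.006, 0.981], [-0.981, 0.002, -0.193], [-0.0, -1.0, -0.007]]
wrist_force: [-0.6, -0.3, -0.1]
grip_width: 0.503
```

Run:
```python
from h import *
st(); s=camera("scene");a=cv2.resize(s["pixels"][200:340,40:220,::-1],None,fx=4,fy=4,interpolation=cv2.INTER_CUBIC)
d3=np.r_[D,0];e3=np.r_[E_,0]
f=np.r_[STOP,.05]
for q in (f+.045*e3,f-.045*e3,f-.11*d3+.045*e3,f-.11*d3-.045*e3,f-.175*d3+.035*e3-[0,0,.005],f-.175*d3-.035*e3-[0,0,.005]):
    u=(proj(s,q)[0]-[40,200])*4; cv2.circle(a,tuple(u.astype(int)),2,(0,0,255),-1)
cv2.imwrite("pics/s7.png",a)
```

```text
29.65 tcp [ 0.4331 -0.1908  0.198 ] yaw -0.1946 y [-0.0064  0.0016 -1.    ] F [-0.5888 -0.3097 -0.1481] M [-0.0488 -0.0295  0.0246] w 0.503355086071913
```

View pics/s7.png

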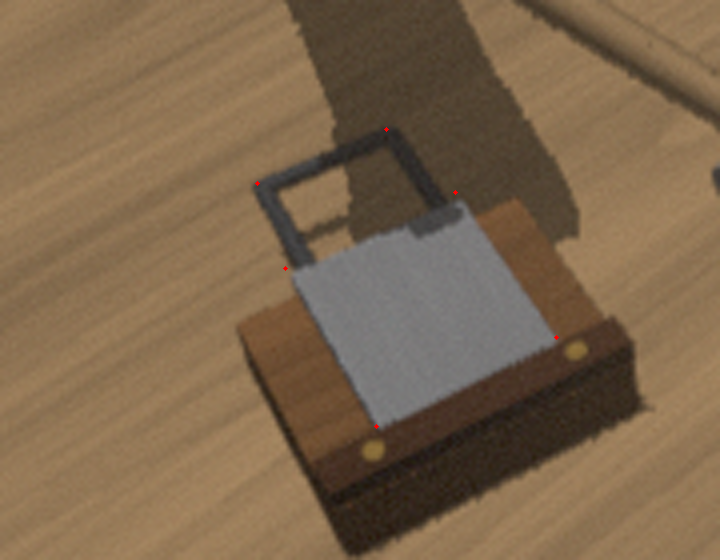

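```bash
python3 -c "
from h import *
st(); print(job_done())"
```

```text
29.7 tcp [ 0.4337 -0.1911  0.1993] yaw -0.1947 y [-0.005   0.0008 -1.    ] F [ 1.2264 -0.7243  1.7298] M [ 0.0015 -0.0402 -0.0509] w 0.502189700658765
the job is handed in; nothing more can be done
None
```

The plate is on the block: flat, its edge butted against the stop, released, with the bail out over the free side. I handed the job in at 29.7 s.

- **Moves:** I took the plate from the rack by its bail and rested its lower edge on the block about 12 mm from the stop, still upright. I then pivoted it down, lowered it fully and pushed it home until the force rose to about 13 N with no further travel.
- **Last picture:** The edge lies along the whole stop, square to it and within roughly 4 mm of the middle of the block's width. The bail corners fall on the positions expected for a flat plate. The final force on the tool was about zero within noise.
- **First grasp missed:** The true fingertips sit about 27 mm behind the reported tool point. I found this in the pictures, corrected for it and grasped again.
- **Readings that disagreed:** Late in the lowering, the tool height put the bail bar 2–4 mm lower than it should be on a flat plate. I took this as the bar creeping in the pads. The last picture shows the plate flat. Its rear corners sit about 2 camera pixels from prediction.
- **Not re-checked:** I did not look specifically at the slab, gift box and pliers at the end. I never touched them or the hammer, and nothing in the last pictures suggested that anything had moved.

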